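# Pull the filler strainer of a hydraulic power pack for cleaning

### The job

The filler strainer of the hydraulic power pack is due for cleaning. Press the black breather cap down against its spring, twist it anticlockwise off its catch, lift it off and lay it the right way up in the steel tray; then draw the strainer out by its yellow handle and stand it in the red drip pan, keeping it upright so that the dirt stays in it. Set both down rather than dropping them, and leave the other things where they are.

Things in the scene. Friction and masses are not known exactly. Their poses are not given: they have to be found in the camera images.
- tank: Hydraulic power pack, fixed: grey tank, lid 222 x 352 mm (x, y), 155 mm high; origin at the centre of its underside. On the lid: upright blue motor, 145 mm wide, to 337 mm above the bench, (15, -85) mm from the origin in the tank's x, y, terminal box on its -y side; valve block with gauge, to 263 mm, at (55, 12); the filler at (-35, 100).
- filler (a point): Centre of the upper face of the filler's round steel flange (82 mm wide, 160 mm above the bench), on the filler's axis, turned like the tank. The neck on it is 20 mm high, 44 mm wide, bore 36 mm, with a 54 mm rim at its top. The rim has two opposite gaps for the cap's lugs, at the green dots, 65 degrees anticlockwise from the red dots, which lie on the tank's x direction.
- cap: Black breather cap, 62 mm in diameter (ribs to 64), 55 mm high, 0.13 kg; origin at the centre of its lower edge, z up, x along the white line on its top and through its two lugs. Starts locked: lower edge 6 mm above the filler flange, x along the tank's x (white line at the red dots). A spring pushes it up with 8 N, plus 1.2 N per mm pressed down; it bottoms after 6 mm.
- cap_top (a point): Centre of the cap's flat top, 55 mm above its lower edge. How it frees: a ridge 3.5 mm deep catches the lugs, so press 4 to 5.5 mm down (about 14 N) and stay down while turning anticlockwise (seen from above) through the first 35 degrees or more; at 60 to 70 degrees (white line at the green dots; then an end stop) the lugs meet the gaps and it lifts straight off, about 5 mm by its spring.
- strainer: Strainer basket under the cap: metal mesh 33 mm in diameter with a yellow collar 42 mm wide, 3 mm thick, whose underside (75 mm above the strainer's) rests on the neck's top, 20 mm above the filler flange; 104 mm high, 0.16 kg. Origin at the centre of its flat underside, z up. Loose in the neck, 1.5 mm all round; may turn with the cap while that is twisted.
- strainer_handle (a point): Centre of the strainer's handle bar: yellow, 30 mm long along the strainer's x, 8 mm thick along its y, 9 mm high, on two posts 8 mm thick, 99.5 mm above the strainer's underside (its top 26 mm above the collar). The only place to pinch it from above.
- tray: Shallow steel tray for clean parts, fixed, 240 x 170 mm outside (x, y), floor 3 mm thick, wall 22 mm high, 3 mm thick; origin at the centre of its underside.
- tray_spot (a point): Middle of the free part of the tray's floor (on the floor's upper face), turned like the tray.
- pan: Red drip pan, fixed, 250 x 175 mm outside (x, y), floor 4 mm thick, wall 40 mm high, 4 mm thick; origin at the centre of its underside.
- pan_spot (a point): Middle of the free part of the pan's floor (on the floor's upper face), turned like the pan.
- fitting: Bystander: brass hydraulic fitting, 30 mm wide, 32 mm high, in the tray towards its +x end; origin under its centre.
- oldfilter: Bystander: used white spin-on filter, 76 mm in diameter, 90 mm high, in the pan towards its +x end; origin under its centre.
- spray: Bystander: green spray can, 66 mm in diameter, 190 mm high; origin under its centre.
- wrench: Bystander: steel wrench, 250 mm long along its x, 8 mm high, flat on the bench; origin under its middle.
- tape: Bystander: yellow and black tape measure, 70 x 36 x 66 mm; origin under its centre.
- brush: Bystander: wood-handled brush, 220 mm long along its x, 20 mm high; origin under its middle.
There are look-alikes about, which are no part of the job. Leave any pink or turquoise look-alike of the cap alone.

How it is judged (in metres and radians):
On the way, in this order (a step that is already met when the one before it is completed fails the run):
1. the cap is pressed down at least 2.5 mm while still in its locked place (z of cap in the frame of tank below 0.1635 m and angle between the x axis of cap and the x axis of tank, either way round below 0.25 rad), for 0.05 s.
2. the cap is off: turned free, raised 30 mm or more above its seat, the strainer still in the neck (z of cap in the frame of tank above 0.196 m and z of strainer in the frame of tank below 0.115 m), for 0.1 s.
3. the cap lies the right way up on the floor of the tray, let go (x of cap in the frame of tray between -0.12 and 0.12 m and y of cap in the frame of tray between -0.085 and 0.085 m and z of cap in the frame of tray between 0 and 0.006 m and angle between cap's own z axis and vertical below 0.1 rad and contact force between the fingers and cap below 0.05 N and linear speed of cap below 0.02 m/s and angular speed of cap below 0.2 rad/s), for 0.2 s.
4. the strainer is drawn clear of the neck, raised 80 mm or more (z of strainer in the frame of tank above 0.185 m), for 0.1 s.
At the end, for the whole second after the job is handed in: The cap rests the right way up (within 0.1 rad) flat on the tray's floor (lower edge within 3 mm of it), the strainer stands upright (within 0.1 rad) on the pan's floor (underside within 3 mm of it), both let go and at rest (all of step 3 and x of strainer in the frame of pan between -0.125 and 0.125 m and y of strainer in the frame of pan between -0.0875 and 0.0875 m and z of strainer in the frame of pan between 0.001 and 0.007 m and angle between strainer's own z axis and vertical below 0.1 rad and contact force between the fingers and strainer below 0.05 N and linear speed of strainer below 0.02 m/s and angular speed of strainer below 0.2 rad/s); the robot touches nothing.
It fails at once if the strainer is tipped by more than 0.5 rad (angle between strainer's own z axis and vertical above 0.5 rad).
It fails at once if the cap is dropped or thrown (moving faster than 0.7 m/s out of the fingers) (linear speed of cap above 0.7 m/s and contact force between the fingers and cap below 0.05 N).
It fails at once if the strainer is dropped or thrown (moving faster than 0.7 m/s out of the fingers) (linear speed of strainer above 0.7 m/s and contact force between the fingers and strainer below 0.05 N).
It fails at once if a bystander is moved by more than 25 mm (distance of any of fitting, oldfilter, spray, wrench, tape, brush from where it was at the start of the episode above 0.025 m).
It also fails if it takes over 72 s, if anything falls off the work surface, if the arm or the gripper's body presses on something with over 40 N, if the wrist force passes 120 N, or if a joint passes its speed limit or range.

### The arm

A 6-joint arm with a two-finger parallel gripper is mounted at the origin on the work surface. World frame = base frame: x ahead of the robot, y to its left, z up, the work surface at z = 0. Lengths are in m, angles in degrees, forces in N, time in s.
With the tool pointing down it reaches from about 0.4 to 0.825 m from the base axis. Payload 7 kg.
Tool frame: the origin (TCP) lies at the very end of the fingers, on their centre line; the grasp point (between the pads) lies 19 mm behind it (ctrl.grip_depth is the distance from the TCP to the grasp point, in m); z points along the fingers, y is the line along which they close (so a half turn about z gives the same grasp; the last joint's range is limited). The gripper opens to 88 mm and grips with 3 to 60 N. Pads are 19 mm wide; open, the fingers measure 130 mm over their backs; the gripper's body (78 mm by 193 mm) begins 47 mm behind the grasp point.
Start: joints at [-54.597, 20.546, 0.682, 0, -70.136, -16.507], TCP at [0.219, -0.639, 0.227] pointing down, gripper open.
Joint ranges: [-176.03, 176.03], [-82.01, 121.73], [-58.28, 71.71], [-173.87, 95.51], [-174.79, -0.11], [-173.66, 173.66]. Speed limits (degrees/s): [136.94, 136.94, 172.46, 180, 180, 180].

### API

Orientations are given as [roll, pitch, yaw] about the fixed x, y, z axes, in that order (R = Rz(yaw) Ry(pitch) Rx(roll)).
In Python, from plant import get_obs, eyes, ctrl, spotter gives the robot as it stands.
- The arm moves only by the shell command python3 -m crank 'ROWS'. ROWS is JSON, one flat list of numbers, 7 for each row, row after row: the turn, a rotation vector about the tool's x, y, z in rad, then the shift along the tool's x, y, z in mm, then the opening, from 0 (shut) to 1 (fully open). A call has 1 to 5 rows; each row shifts and turns the commanded pose from where the row before left it, along the tool's axes as they then stand; what a row does not reach is not made up. A row lasts 1/8 s, in which the tool goes at most 62.5 mm and 10.7 degrees, less where a joint would pass 70% of its speed; a pose out of reach is approached as far as the arm can. A call is refused whole if a number of a shift passes 62.5 or a number of a turn 0.188, either way. A call with a gripper value outside its range is refused whole. The fingers move at their own pace and stop on an object; the grip force is fixed at half the most. Time passes only in rows, so rows that do not move let the fingers close. It gives the time, the measured TCP pose, the force, the opening and the grip force at its end, in the units of the state.
- get_obs(): the state, without advancing time (a new reading comes with each control period).
- eyes.snapshot(name): name is "scene" or "top"; returns the picture (480x640x3 uint8, blue, green, red); there is no depth.
- eyes.camera_model(name): a dict with "fx", "fy", "cx", "cy" (pixels), "D" ([k1, k2, p1, p2, k3] as OpenCV has them; the pictures are not rectified), "extrinsics" (4x4, takes a point from camera to world coordinates). Camera axes: x right, y down, z forward; pixel columns grow to the right and rows downward; lengths in m; the calibration is good to about 2 mm. A picture is of the moment at which its call begins. camera_model takes no time and is no camera call.
- ctrl.close_job(): hands the job in; it is judged then, once.
Trained networks look in the newest picture that a camera, given by its name, has taken for a name from the list of things; names that differ only in an ending like _2 or _b are one class to them, and where a whole thing is asked for, a point or a joint stands for the part that bears it (a point fixed in the world has none). Each returns a list of dicts, best first, with "p" (0 to 1); they miss things now and then, are a little off and sometimes report something else, mostly with a low value. They report only what shows in the picture. A call takes as long as a camera call. They do not tell look-alikes from the thing itself.
- spotter.outline_of(camera, target): "region" (480x640 bool, what is visible of it) and "rect" ([left, top, width, height] in pixels, round what is visible of it).
- spotter.place_of(camera, target): "location" ([column, row] in pixels: a listed point, or the origin of a listed thing).
The state is a dict: "clock": time; "joint_pos": joint angles; "qvel": joint speeds; "tau": joint torques, N m; "tool_pos": TCP position; "orientation": TCP orientation; "force": force on the tool from outside, world axes, zero at the start; "moment": the same for the moment, N m; "opening": finger opening in m; "gripper_force": force on a finger pad.
Only numpy, scipy, OpenCV 4.12 (cv2) and the standard library are available. Lean on these libraries where they do the work, as an engineer would, in place of code of your own. Each camera call takes 0.05 s, during which the arm holds its last target. There are 200 camera calls.

## Working session

There is one attempt and no reset: what is moved stays moved. The work goes in short steps, Python scripts to look and compute and a shell command to move; the robot and the scene stay as the last step left them, time stands still between calls to the robot, and variables do not carry over. Pictures are saved under pics/ and viewed, at most 12 in all, crops included, and the job is handed in when it is done.

```bash
ls; mkdir -p pics; cat > h.py <<'E'
import numpy as np, cv2
from plant import get_obs, eyes, ctrl, spotter
def ray(cam,px):
    m=eyes.camera_model(cam);K=np.array([[m['fx'],0,m['cx']],[0,m['fy'],m['cy']],[0,0,1.]])
    u=cv2.undistortPoints(np.array([[px]],float),K,np.array(m['D'],float))[0,0]
    T=np.array(m['extrinsics']);return T[:3,3],T[:3,:3]@np.array([u[0],u[1],1.])
def at_z(cam,px,z):
    o,d=ray(cam,px);return o+d*(z-o[2])/d[2]
def proj(cam,p):
    m=eyes.camera_model(cam);K=np.array([[m['fx'],0,m['cx']],[0,m['fy'],m['cy']],[0,0,1.]])
    T=np.linalg.inv(np.array(m['extrinsics']))
    return cv2.projectPoints(np.array([p],float),cv2.Rodrigues(T[:3,:3])[0],T[:3,3],K,np.array(m['D'],float))[0][0,0]
E
python3 - <<'E'
from h import *
o=get_obs();print(o['tool_pos'],o['orientation'],o['clock'],o['opening'])
ims=[]
for c in('scene','top'):
    im=eyes.snapshot(c);cv2.imwrite(f'pics/{c}0.png',im)
    print(c,np.round(np.array(eyes.camera_model(c)['extrinsics'])[:3],2).tolist())
    for t,z in(('cap_top',.221),('filler',.16),('tank',0),('tray_spot',.003),('tray',0),('pan_spot',.004),('pan',0)):
        for r in spotter.place_of(c,t)[:4]:
            print(t,np.round(r['p'],2),np.round(r['location'],1),np.round(at_z(c,r['location'],z),4))
E
```

```text
pics
[ 0.21841745 -0.63816959  0.22561853] [ 1.79905240e+02 -8.57052221e-03 -1.61111443e+02] 0.0 0.08793240710895293
scene [[0.39, 0.68, -0.63, 1.39], [0.92, -0.28, 0.27, -0.2], [0.0, -0.68, -0.73, 1.13]]
cap_top 0.84 [205.4 278.2] [ 0.6189 -0.078   0.221 ]
cap_top 0.57 [141.6 278.3] [ 0.5712 -0.1922  0.221 ]
cap_top 0.2 [378.2 251.3] [0.6859 0.2639 0.221 ]
filler 0.85 [149.  296.5] [ 0.5693 -0.1887  0.16  ]
tank 0.74 [119.9 373.9] [ 0.6152 -0.2919  0.    ]
tray_spot 0.69 [275.5 256.5] [0.4337 0.1308 0.003 ]
tray 0.95 [284.5 271.1] [0.4842 0.1347 0.    ]
pan_spot 0.64 [370.2 238.8] [0.4715 0.3749 0.004 ]
pan_spot 0.24 [139.9 278.2] [ 0.3737 -0.1951  0.004 ]
pan 0.88 [378.8 250.6] [0.5131 0.3782 0.    ]
top [[-0.02, -0.99, 0.16, 0.38], [-1.0, 0.02, -0.01, 0.15], [0.0, -0.16, -0.99, 1.34]]
cap_top 0.88 [460.3 296.6] [ 0.4263 -0.1295  0.221 ]
cap_top 0.76 [488.4 227.7] [ 0.5791 -0.2021  0.221 ]
cap_top 0.71 [415.2 281. ] [ 0.4626 -0.0316  0.221 ]
filler 0.94 [477.6 233.4] [ 0.5767 -0.1949  0.16  ]
tray_spot 0.84 [338.6 297.2] [0.4401 0.1352 0.003 ]
tray 0.89 [339.2 283.2] [0.477  0.1328 0.    ]
pan_spot 0.62 [337.7 279.8] [0.4857 0.1366 0.004 ]
pan 0.85 [246.3 270.3] [0.5157 0.3783 0.    ]
pan 0.4 [383.7 173.2] [0.7752 0.0047 0.    ]
```

View pics/scene0.png

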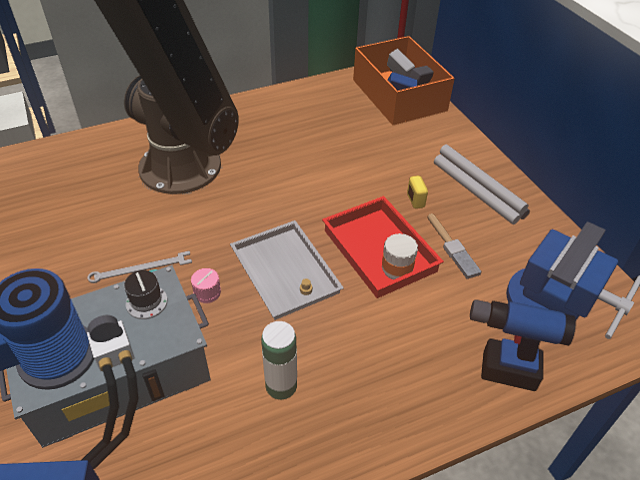

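View pics/top0.png

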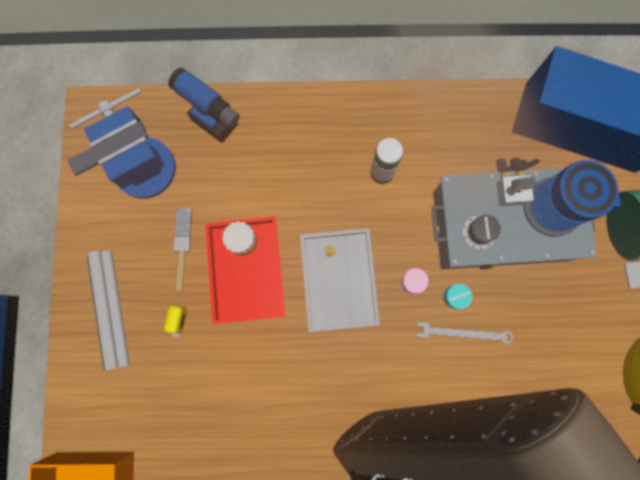

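```bash
python3 - <<'E'
import cv2
a=cv2.imread('pics/scene0.png')[245:325,95:195];b=cv2.imread('pics/top0.png')[190:270,435:535]
f=lambda x:cv2.resize(x,(400,320),interpolation=cv2.INTER_CUBIC)
cv2.imwrite('pics/crop.png',cv2.hconcat([f(a),f(b)]))
E
```

```text
(no output)
```

View pics/crop.png

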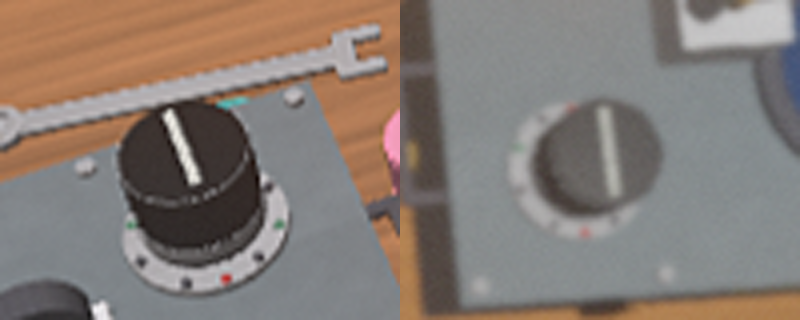

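The thing to grasp is the breather cap, and three objects could be taken for it:
- **Black cap:** on the filler flange, scene (142,280) and top (486,228). It carries a white line at the red dots, so I choose this one.
- **Pink cap:** scene (205,283), top (415,281), on the bench. Look-alike.
- **Turquoise cap:** top (459,296), on the bench. Look-alike.

The crop shows the black cap locked, with red and green dots around it.

```bash
cat >> h.py <<'E'
def tri(ps,pt):
    A=[];b=[]
    for c,p in(('scene',ps),('top',pt)):
        o,d=ray(c,p);d/=np.linalg.norm(d);P=np.eye(3)-np.outer(d,d);A.append(P);b.append(P@o)
    return np.linalg.lstsq(np.vstack(A),np.hstack(b),rcond=None)[0]
E
python3 - <<'E'
from h import *
f=lambda v:np.round(v,4)
for c,q in(('scene',[(137,272.5),(143.75,291),(141,280.8)]),('top',[(485.75,216.25),(488.75,238.75),(486.5,228)])):
    P=[at_z(c,p,.221) for p in q];d=P[0]-P[1];print(c,[f(p) for p in P],np.degrees(np.arctan2(d[1],d[0])))
    
print('cap tri',tri((141,280.8),(486.5,228)),'filler tri',tri((149,296.5),(477.6,233.4)))
# red dots, flange z .16
for c,q in (('top',[(435+170/4,190+107/4),(435+186/4,190+232/4)]),):
    P=[at_z(c,p,.16) for p in q];d=P[0]-P[1];print('red',[f(p) for p in P],f(sum(P)/2),np.degrees(np.arctan2(d[1],d[0])))
# tank yaw from lid edges in top (z .155): long front edge
P=[at_z('top',p,.155) for p in((448,269),(593,258))];d=P[0]-P[1];print('tank yaw',np.degrees(np.arctan2(d[1],d[0]))-90)
print('tray tri',tri((275.5,256.5),(338.6,297.2)))
for c,q in(('top',[(306,332),(379,326)]),('top',[(213,323),(284,318)])):
    P=[at_z(c,p,.02) for p in q];d=P[0]-P[1];print('yaw',np.degrees(np.arctan2(d[1],d[0]))-90)
for t in('tray_spot','pan_spot','pan'): print(t,[(np.round(r['p'],2),f(at_z('scene',r['location'],.003))) for r in spotter.place_of('scene',t)[:2]])
for t,z in(('fitting',.0),('oldfilter',0.0)):
  for c in('scene','top'):print(t,c,[f(at_z(c,r['location'],z)) for r in spotter.place_of(c,t)[:1]])
E
```

```text
scene [array([ 0.5531, -0.1973,  0.221 ]), array([ 0.604 , -0.1954,  0.221 ]), array([ 0.577 , -0.1947,  0.221 ])] -177.85855455032038
top [array([ 0.6055, -0.1979,  0.221 ]), array([ 0.5539, -0.2012,  0.221 ]), array([ 0.5785, -0.1978,  0.221 ])] 3.638343063883229
cap tri [ 0.5783924  -0.19581843  0.22325275] filler tri [ 0.57574505 -0.19049999  0.16863297]
red [array([ 0.6169, -0.1973,  0.16  ]), array([ 0.5417, -0.2019,  0.16  ])] [ 0.5793 -0.1996  0.16  ] 3.496829225922969
tank yaw 3.153370395370885
tray tri [0.43890639 0.13226943 0.00798666]
yaw 3.529822238443316
yaw 2.9951656601409695
tray_spot [(np.float64(0.69), array([0.4337, 0.1308, 0.003 ]))]
pan_spot [(np.float64(0.64), array([0.4706, 0.3754, 0.003 ])), (np.float64(0.24), array([ 0.3728, -0.1951,  0.003 ]))]
pan [(np.float64(0.88), array([0.5154, 0.3767, 0.003 ]))]
fitting scene [array([0.5625, 0.1598, 0.    ])]
fitting top [array([0.5681, 0.1557, 0.    ])]
oldfilter scene [array([0.5922, 0.3859, 0.    ])]
oldfilter top [array([0.4359, 0.137 , 0.    ])]
```

```bash
python3 -m crank '[0,0,-0.184,0,0,-18,1, 0,0,-0.184,0,0,-18,1, 0,0,-0.184,0,0,-18,1, 0,0,-0.184,0,0,-18,1, 0,0,-0.184,0,0,-18,1]'
python3 -m crank '[0,0,-0.184,0,0,-18,1, 0,0,-0.184,0,0,-18,1, 0,0,0,-30,-27,0,1, 0,0,0,-35,-32,0,1, 0,0,0,-35,-32,0,1]'
python3 -m crank '[0,0,0,-35,-32,0,1, 0,0,0,-35,-32,0,1, 0,0,0,-35,-32,0,1, 0,0,0,-35,-32,0,1, 0,0,0,-35,-32,0,1]'
python3 -m crank '[0,0,0,-35,-32,0,1, 0,0,0,-35,-32,0,1, 0,0,0,-35,-32,0,1, 0,0,0,-35,-32,0,1,0,0,0,0,0,0,1]'
```

```text
clock: 1.78
tool_pos: [0.2186, -0.6386, 0.3172]
orientation: [-180.0, 0.0, -108.0]
force: [0.7, 0.6, -0.2]
opening: 0.0875
gripper_force: 0.0
clock: 2.4
tool_pos: [0.3054, -0.5334, 0.3525]
orientation: [-180.0, -0.0, -87.3]
force: [0.1, -0.8, 0.7]
opening: 0.0876
gripper_force: 0.0
clock: 3.02
tool_pos: [0.4572, -0.3508, 0.3528]
orientation: [-180.0, -0.0, -87.3]
force: [0.5, -0.7, -0.3]
opening: 0.088
gripper_force: 0.0
clock: 3.65
tool_pos: [0.5793, -0.2038, 0.3517]
orientation: [179.9, 0.0, -87.1]
force: [-0.3, 0.6, -0.4]
opening: 0.0876
gripper_force: 0.0
```

```bash
python3 -m crank '[0,0,0,-4,0,20,1, 0,0,0,-4,0,30,1, 0,0,0,0,0,30,1, 0,0,0,0,0,25,1, 0,0,0,0,0,10,1]'
python3 -m crank '[0,0,0,0,0,0,1]'
python3 - <<'E'
from h import *
c=[]
for n,b in(('scene',(230,330,90,190)),('top',(180,280,430,530))):
    im=eyes.snapshot(n);c.append(cv2.resize(im[b[0]:b[1],b[2]:b[3]],(400,400),interpolation=cv2.INTER_CUBIC))
cv2.imwrite('pics/c1.png',cv2.hconcat(c))
print(get_obs()['joint_pos'])
E
```

```text
clock: 4.28
tool_pos: [0.5763, -0.1986, 0.2363]
orientation: [179.9, 0.0, -87.3]
force: [-0.6, 0.3, 0.8]
opening: 0.0873
gripper_force: 0.0
clock: 4.4
tool_pos: [0.577, -0.1986, 0.2376]
orientation: [180.0, -0.0, -87.3]
force: [0.5, -0.3, 0.0]
opening: 0.0875
gripper_force: 0.0
[-6.57303581e-01  1.40842434e+01 -6.84414566e+00  2.79025509e-02
 -6.89827911e+01  3.33810271e+00]
```

View pics/c1.png

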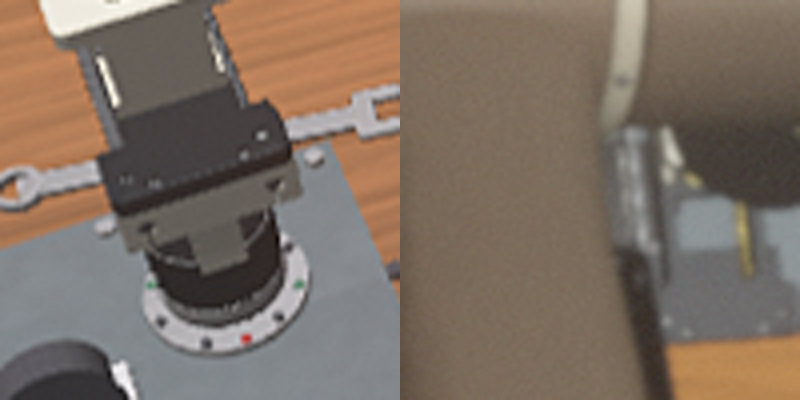

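The scene view shows the open fingers straddling the black cap, with the near finger at about (145,290) in front of it. They line up, so I'll descend and close.

```bash
python3 -m crank '[0,0,0,-1,0,18,1, 0,0,0,-1,-1,18,1, 0,0,0,0,0,16,1, 0,0,0,0,0,0,1, 0,0,0,0,0,0,0.6]'
python3 -m crank '[0,0,0,0,0,0,0.6,0,0,0,0,0,0,0.6,0,0,0,0,0,0,0.6]'
python3 -m crank '[0,0,0,0,0,0,0.6,0,0,0,0,0,0,0.6]'
```

```text
clock: 5.12
tool_pos: [0.5787, -0.1964, 0.1864]
orientation: [-179.9, -0.0, -87.3]
force: [-0.1, 0.0, 0.7]
opening: 0.0818
gripper_force: 0.0
clock: 5.5
tool_pos: [0.5787, -0.1963, 0.1861]
orientation: [-179.9, -0.0, -87.3]
force: [0.7, 0.7, 1.7]
opening: 0.0626
gripper_force: 30.0
clock: 5.75
tool_pos: [0.5787, -0.1963, 0.1861]
orientation: [-179.9, -0.0, -87.3]
force: [1.3, 1.9, 4.4]
opening: 0.0622
gripper_force: 30.0
```

```bash
python3 -m crank '[0,0,0,0,0,2,0.5,0,0,0,0,0,3,0.5,0,0,0,0,0,0,0.5]'
python3 -m crank '[0,0,0,0,0,0,0.5]'
```

```text
clock: 6.12
tool_pos: [0.5787, -0.1963, 0.182]
orientation: [-179.9, -0.0, -87.3]
force: [-2.8, 2.9, 11.1]
opening: 0.0621
gripper_force: 30.0
clock: 6.25
tool_pos: [0.5787, -0.1963, 0.1822]
orientation: [-179.9, -0.0, -87.3]
force: [-1.8, 2.4, 11.6]
opening: 0.0624
gripper_force: 30.0
```

```bash
python3 -m crank '[0,0,0,0,0,1,0.5,0,0,0,0,0,0,0.5]'
python3 -m crank '[0,0,-0.15,0,0,0,0.5,0,0,-0.15,0,0,0,0.5]'
```

```text
clock: 6.5
tool_pos: [0.5788, -0.1963, 0.1813]
orientation: [-179.9, -0.0, -87.3]
force: [-2.2, 2.7, 11.8]
opening: 0.0623
gripper_force: 30.0
clock: 6.75
tool_pos: [0.5791, -0.1968, 0.1816]
orientation: [-179.9, -0.1, -69.8]
force: [-0.3, 0.5, 11.3]
opening: 0.062
gripper_force: 30.0
```

```bash
python3 -m crank '[0,0,-0.15,0,0,0.3,0.5,0,0,-0.15,0,0,0,0.5,0,0,-0.15,0,0,0,0.5]'
python3 -m crank '[0,0,0,0,0,0,0.5]'
python3 - <<'E'
from h import *
im=eyes.snapshot('scene');cv2.imwrite('pics/c2.png',cv2.resize(im[230:330,90:190],(500,500),interpolation=cv2.INTER_CUBIC))
print(get_obs()['moment'])
E
```

```text
clock: 7.12
tool_pos: [0.5786, -0.1968, 0.1812]
orientation: [-180.0, -0.1, -44.0]
force: [-2.1, 0.1, 11.8]
opening: 0.0622
gripper_force: 30.0
clock: 7.25
tool_pos: [0.5786, -0.1968, 0.1812]
orientation: [-180.0, -0.1, -44.2]
force: [-2.8, 1.0, 11.8]
opening: 0.0625
gripper_force: 30.0
[0.15441013 1.04568237 0.17128274]
```

View pics/c2.png

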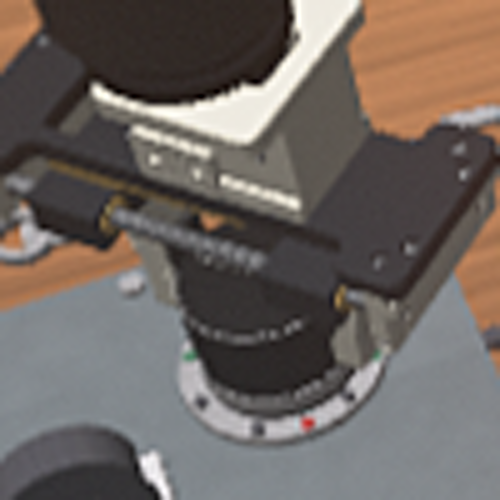

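```bash
python3 -m crank '[0,0,-0.13,0,0,0,0.5,0,0,-0.13,0,0,0,0.5,0,0,-0.13,0,0,0,0.5,0,0,0,0,0,0,0.5]'
python3 -c "from h import *;print(get_obs()['moment'])"
python3 -m crank '[0,0,0,0,0,-3,0.5,0,0,0,0,0,-3,0.5,0,0,0,0,0,0,0.5]'
python3 -c "from h import *;print(get_obs()['moment'])"
```

```text
clock: 7.8
tool_pos: [0.578, -0.197, 0.181]
orientation: [179.9, -0.1, -21.9]
force: [-4.1, 0.3, 13.1]
opening: 0.0622
gripper_force: 30.0
[-0.20851563  1.55646603  0.1686671 ]
clock: 8.18
tool_pos: [0.578, -0.197, 0.1863]
orientation: [179.9, -0.0, -22.0]
force: [-2.9, -2.4, 7.4]
opening: 0.0622
gripper_force: 30.0
[-0.57984225  0.94736467  0.07800942]
```

```bash
python3 -m crank '[0,0,0,0,0,-3,0.5,0,0,0,0,0,-3,0.5,0,0,0,0,0,0,0.5]'
python3 -m crank '[0,0,0,0,0,-8,0.5,0,0,0,0,0,-8,0.5,0,0,0,0,0,-8,0.5,0,0,0,0,0,-8,0.5,0,0,0,0,0,0,0.5]'
python3 - <<'E'
from h import *
im=eyes.snapshot('scene');cv2.imwrite('pics/c3.png',cv2.resize(im[210:330,90:210],(500,500),interpolation=cv2.INTER_CUBIC))
print(get_obs()['moment'])
E
```

```text
clock: 8.55
tool_pos: [0.5776, -0.1966, 0.1911]
orientation: [180.0, 0.1, -22.0]
force: [-1.7, -3.5, 2.3]
opening: 0.0623
gripper_force: 30.0
clock: 9.18
tool_pos: [0.5787, -0.1961, 0.2243]
orientation: [-180.0, -0.1, -22.0]
force: [0.2, -0.4, -1.7]
opening: 0.0622
gripper_force: 30.0
[-0.06393698  0.1785953   0.01137882]
```

View pics/c3.png

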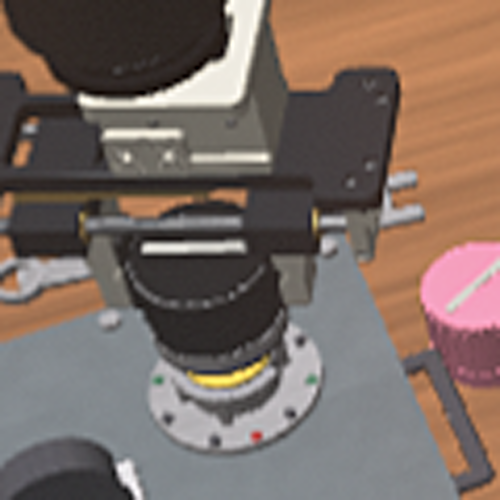

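```bash
python3 -m crank '[0,0,0,0,0,-20,0.5,0,0,0,0,0,-20,0.5,0,0,0,-14,-14,0,0.5,0,0,0,-28,-28,0,0.5,0,0,0,-28,-28,0,0.5]'
python3 -m crank '[0,0,0,-28,-28,0,0.5,0,0,0,-28,-28,0,0.5,0,0,0,-28,-28,0,0.5,0,0,0,-28,-28,0,0.5,0,0,0,-28,-28,0,0.5]'
python3 -m crank '[0,0,0,-28,-28,0,0.5,0,0,0,-14,-14,0,0.5,0,0,0,0,0,25,0.5,0,0,0,0,0,30,0.5,0,0,0,0,0,30,0.5]'
python3 -m crank '[0,0,0,0,0,30,0.5,0,0,0,0,0,30,0.5,0,0,0,0,0,25,0.5,0,0,0,0,0,10,0.5,0,0,0,0,0,0,0.5]'
python3 - <<'E'
from h import *
for c in('scene','top'):
    eyes.snapshot(c)
    print(c,[(round(float(r['p']),2),np.round(at_z(c,r['location'],.12),3)) for r in spotter.place_of(c,'cap_top')[:4]])
E
```

```text
clock: 9.85
tool_pos: [0.538, -0.1036, 0.2619]
orientation: [180.0, 0.1, -22.0]
force: [0.3, 0.5, -2.1]
opening: 0.0623
gripper_force: 30.0
clock: 10.48
tool_pos: [0.4603, 0.0784, 0.2623]
orientation: [180.0, 0.1, -22.0]
force: [0.2, 1.7, -1.9]
opening: 0.0623
gripper_force: 30.0
clock: 11.1
tool_pos: [0.4374, 0.1319, 0.1766]
orientation: [180.0, 0.0, -22.0]
force: [-0.0, 0.4, -1.7]
opening: 0.0619
gripper_force: 30.0
clock: 11.72
tool_pos: [0.4382, 0.1316, 0.0828]
orientation: [179.9, 0.0, -22.0]
force: [-0.1, 0.4, -0.7]
opening: 0.0618
gripper_force: 30.0
scene [(0.84, array([ 0.523, -0.056,  0.12 ])), (0.61, array([0.435, 0.138, 0.12 ]))]
top [(0.82, array([ 0.43, -0.15,  0.12])), (0.8, array([ 0.469, -0.045,  0.12 ]))]
```

```bash
python3 -m crank '[0,0,0,0,0,20,0.5,0,0,0,0,0,20,0.5,0,0,0,0,0,10,0.5,0,0,0,0,0,3,0.5,0,0,0,0,0,0,0.5]'
python3 -m crank '[0,0,0,0,0,2,0.5,0,0,0,0,0,0,0.5]'
python3 -m crank '[0,0,0,0,0,2,0.5,0,0,0,0,0,0,0.5]'
```

```text
clock: 12.55
tool_pos: [0.4392, 0.132, 0.0307]
orientation: [-180.0, -0.0, -22.0]
force: [-0.9, -0.2, -1.8]
opening: 0.0619
gripper_force: 30.0
clock: 12.8
tool_pos: [0.439, 0.1319, 0.0285]
orientation: [-180.0, -0.0, -22.0]
force: [-0.5, 0.7, -1.9]
opening: 0.0621
gripper_force: 30.0
clock: 13.05
tool_pos: [0.4389, 0.1318, 0.0262]
orientation: [180.0, 0.0, -22.0]
force: [-0.3, -0.2, -1.7]
opening: 0.062
gripper_force: 30.0
```

```bash
python3 -m crank '[0,0,0,0,0,1.5,0.5,0,0,0,0,0,0,0.5]'
python3 -m crank '[0,0,0,0,0,1.5,0.5,0,0,0,0,0,0,0.5]'
python3 -m crank '[0,0,0,0,0,1,0.5,0,0,0,0,0,0,0.5]'
```

```text
clock: 13.3
tool_pos: [0.4388, 0.1317, 0.0246]
orientation: [180.0, 0.0, -22.0]
force: [1.3, -0.4, -1.7]
opening: 0.0622
gripper_force: 30.0
clock: 13.55
tool_pos: [0.4389, 0.1318, 0.0232]
orientation: [180.0, 0.0, -22.0]
force: [0.5, 0.2, -2.0]
opening: 0.0622
gripper_force: 30.0
clock: 13.8
tool_pos: [0.4389, 0.1318, 0.023]
orientation: [-180.0, -0.0, -22.0]
force: [-5.1, -1.1, 10.8]
opening: 0.0622
gripper_force: 30.0
```

```bash
python3 -m crank '[0,0,0,0,0,-0.7,0.6,0,0,0,0,0,0,0.75,0,0,0,0,0,0,0.9,0,0,0,0,0,0,0.9,0,0,0,0,0,0,0.9]'
python3 -m crank '[0,0,0,0,0,-10,0.9,0,0,0,0,0,-30,0.9,0,0,0,0,0,-40,0.9,0,0,0,0,0,-50,0.9,0,0,0,0,0,-50,0.9]'
python3 -m crank '[0,0,0,0,0,-50,0.9,0,0,0,0,0,-40,0.9,0,0,0,0,0,0,0.9]'
python3 - <<'E'
from h import *
a=eyes.snapshot('scene');b=eyes.snapshot('top')
r=lambda x:cv2.resize(x,(400,400),interpolation=cv2.INTER_CUBIC)
cv2.imwrite('pics/c4.png',cv2.hconcat([r(a[255:335,105:185]),r(a[215:315,235:335])]))
cv2.imwrite('pics/t4.png',r(b[190:270,435:515]))
for c in('scene','top'):
  for t,z in(('strainer_handle',.2045),('filler',.16),('cap_top',.058),('strainer',.105)):
    print(c,t,[(round(float(r['p']),2),np.round(r['location'],1),np.round(at_z(c,r['location'],z),4)) for r in spotter.place_of(c,t)[:3]])
E
```

```text
clock: 14.42
tool_pos: [0.4389, 0.1318, 0.0229]
orientation: [180.0, 0.0, -22.0]
force: [0.1, 0.1, -0.3]
opening: 0.0783
gripper_force: 0.0
clock: 15.05
tool_pos: [0.4386, 0.1315, 0.2054]
orientation: [-180.0, -0.0, -22.0]
force: [1.1, 1.2, 0.3]
opening: 0.0788
gripper_force: 0.0
clock: 15.42
tool_pos: [0.4401, 0.1324, 0.297]
orientation: [-179.7, -0.2, -22.0]
force: [0.1, 0.5, 0.1]
opening: 0.079
gripper_force: 0.0
scene strainer_handle [(0.84, array([142.9, 284.4]), array([ 0.5727, -0.1932,  0.2045]))]
scene filler [(0.96, array([147.6, 300.1]), array([ 0.5773, -0.1934,  0.16  ])), (0.23, array([283.3, 271.9]), array([0.6136, 0.0848, 0.16  ]))]
scene cap_top [(0.98, array([275.4, 241.5]), array([0.4348, 0.132 , 0.058 ])), (0.82, array([205.2, 273.7]), array([ 0.4673, -0.0535,  0.058 ]))]
scene strainer [(0.49, array([276.9, 256.3]), array([0.5209, 0.1043, 0.105 ])), (0.48, array([368.9, 237.7]), array([0.5496, 0.3225, 0.105 ]))]
top strainer_handle [(0.82, array([485.3, 229.8]), array([ 0.5773, -0.1999,  0.2045]))]
top filler [(0.59, array([480.1, 230.9]), array([ 0.5826, -0.2012,  0.16  ]))]
top cap_top [(0.85, array([458.7, 298.3]), array([ 0.4289, -0.1666,  0.058 ])), (0.61, array([414.1, 282.8]), array([ 0.4702, -0.0557,  0.058 ])), (0.47, array([487.5, 230.2]), array([ 0.6017, -0.2513,  0.058 ]))]
top strainer [(0.65, array([244.7, 244.9]), array([0.5679, 0.3651, 0.105 ]))]
```

View pics/c4.png

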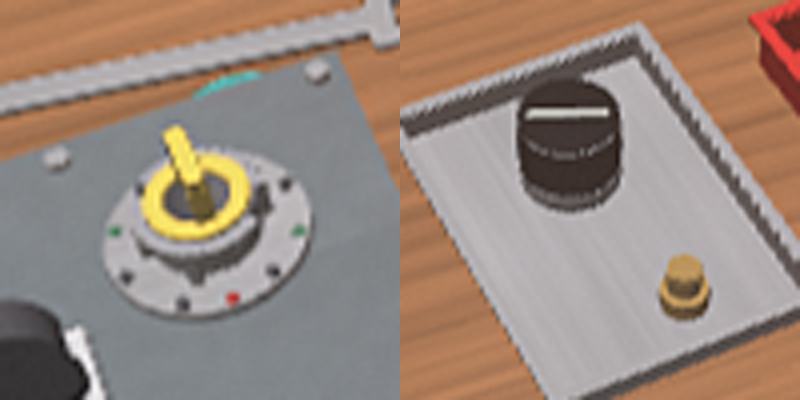

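View pics/t4.png

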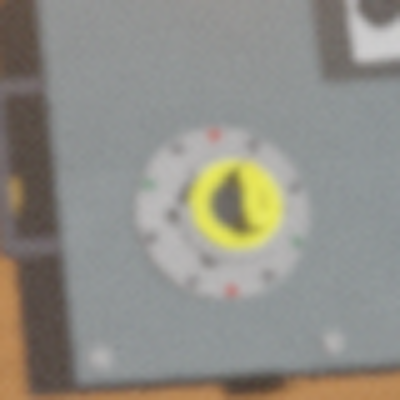

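```bash
python3 - <<'E'
from h import *
im=cv2.imread('pics/c4.png')[:,:400]
f=lambda p:(105+(p[0]+.5)/5-.5,255+(p[1]+.5)/5-.5)
h=cv2.cvtColor(im,cv2.COLOR_BGR2HSV);m=cv2.inRange(h,(22,120,150),(35,255,255))
for y in range(122,200,8):
    x=np.where(m[y,:])[0];g=np.split(x,np.where(np.diff(x)>1)[0]+1);print(y,[(int(s[0]),int(s[-1])) for s in g if len(s)])
for a,b in(((175,127),(200,187)),((175,127),(203,190)),((163,130),(190,183))):
    A=at_z('scene',f(a),.209);B=at_z('scene',f(b),.209);d=B-A;print(A[:2],B[:2],(A+B)[:2]/2,np.linalg.norm(d),np.degrees(np.arctan2(d[1],d[0])))
print(tri((142.9,284.4),(485.3,229.8)),tri((147.6,300.1),(480.1,230.9)))
# reference: project known bar for yaw candidates
for yaw in(-10,0,3,10,20):
    c,s=np.cos(np.radians(yaw)),np.sin(np.radians(yaw))
    q=[proj('scene',(.578+k*c*.015,-.197+k*s*.015,.209)) for k in(-1,1)]
    print(yaw,[np.round(((p[0]-105)*5+2,(p[1]-255)*5+2)) for p in q])
E
```

```text
122 []
130 [(169, 182)]
138 [(165, 186)]
146 [(169, 189)]
154 [(171, 194)]
162 [(173, 232)]
170 [(164, 242)]
178 [(154, 175), (181, 201), (227, 245)]
186 [(148, 168), (230, 249)]
194 [(144, 162), (231, 249)]
[ 0.56317079 -0.19673634] [ 0.5966531  -0.19439365] [ 0.57991194 -0.195565  ] 0.0335641686846537 4.0023353673664
[ 0.56317079 -0.19673634] [ 0.59855799 -0.19365712] [ 0.58086439 -0.19519673] 0.035520921915044246 4.973070676550825
[ 0.56286318 -0.20140569] [ 0.59321214 -0.19751315] [ 0.57803766 -0.19945942] 0.030597572455827678 7.308806767611384
[ 0.57684592 -0.19554381  0.21055848] [ 0.58206729 -0.19611973  0.16737766]
-10 [array([181., 125.]), array([184., 184.])]
0 [array([174., 127.]), array([191., 182.])]
3 [array([172., 128.]), array([193., 182.])]
10 [array([168., 129.]), array([198., 180.])]
20 [array([162., 132.]), array([204., 176.])]
```

The tray crop shows the cap upright on the floor at about scene (275,242). The strainer's yellow bar is at scene (143,285) and runs along the tank's x, yaw about 3°.

```bash
python3 -m crank '[0,0,-0.145,0,0,0,0.45,0,0,-0.145,0,0,0,0.45,0,0,-0.146,0,0,0,0.45,0,0,0,10,28,0,0.45,0,0,0,15,42,0,0.45]'
python3 -m crank '[0,0,0,15,42,0,0.45,0,0,0,15,42,0,0.45,0,0,0,15,42,0,0.45,0,0,0,15,42,0,0.45,0,0,0,15,42,0,0.45]'
python3 -m crank '[0,0,0,15,40,0,0.45,0,0,0,6,15,0,0.45,0,0,0,0,0,0,0.45,0,0,0,0,0,0,0.45]'
```

```text
clock: 16.55
tool_pos: [0.4677, 0.0631, 0.2929]
orientation: [-180.0, -0.0, 3.1]
force: [1.3, 0.8, 0.6]
opening: 0.0401
gripper_force: 0.0
clock: 17.18
tool_pos: [0.5538, -0.1441, 0.2926]
orientation: [180.0, 0.0, 3.0]
force: [0.9, 1.2, 0.0]
opening: 0.0394
gripper_force: 0.0
clock: 17.68
tool_pos: [0.5769, -0.1957, 0.2929]
orientation: [-180.0, 0.0, 3.0]
force: [0.2, 0.1, -0.1]
opening: 0.0394
gripper_force: 0.0
```

```bash
python3 -m crank '[0,0,0,1,0,20,0.45,0,0,0,0,0,20,0.45,0,0,0,0,0,20,0.45,0,0,0,0,0,10,0.45,0,0,0,0,0,0,0.45]'
python3 -m crank '[0,0,0,0,0,4,0.45,0,0,0,0,0,0,0.45]'
python3 - <<'E'
from h import *
im=eyes.snapshot('scene');cv2.imwrite('pics/c5.png',cv2.resize(im[190:350,40:240],(750,600),interpolation=cv2.INTER_CUBIC))
E
```

```text
clock: 18.3
tool_pos: [0.5779, -0.1957, 0.2229]
orientation: [-180.0, 0.0, 3.0]
force: [0.1, -0.1, 0.9]
opening: 0.0395
gripper_force: 0.0
clock: 18.55
tool_pos: [0.5783, -0.1963, 0.2193]
orientation: [180.0, -0.0, 3.0]
force: [-0.7, -0.4, -0.1]
opening: 0.0392
gripper_force: 0.0
```

View pics/c5.png

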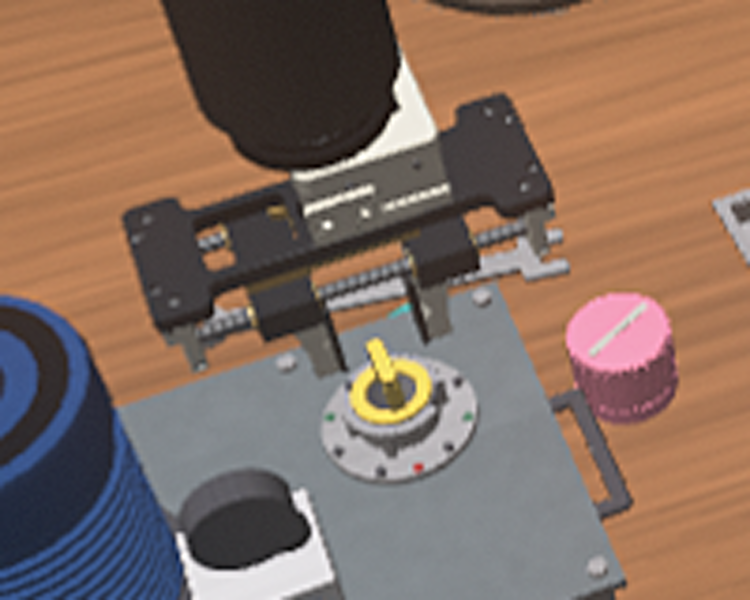

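The picture shows the open fingers above the yellow bar at (378,360), with the bar roughly midway between them. The body is clear of the motor and the valve block, so I'll descend and pinch.

```bash
python3 -m crank '[0,0,0,0,0,8,0.45,0,0,0,0,0,10,0.45,0,0,0,0,0,10,0.45,0,0,0,0,0,4,0.45,0,0,0,0,0,0,0.45]'
python3 -m crank '[0,0,0,0,0,0,0.2,0,0,0,0,0,0,0.1,0,0,0,0,0,0,0,0,0,0,0,0,0,0]'
python3 -m crank '[0,0,0,0,0,0,0,0,0,0,0,0,0,0]'
```

```text
clock: 19.23
tool_pos: [0.578, -0.1964, 0.1865]
orientation: [-180.0, 0.0, 3.0]
force: [-0.5, 0.6, -0.0]
opening: 0.0392
gripper_force: 0.0
clock: 19.73
tool_pos: [0.5783, -0.1969, 0.1873]
orientation: [180.0, -0.0, 3.0]
force: [1.0, -3.1, -1.8]
opening: 0.0077
gripper_force: 30.0
clock: 19.98
tool_pos: [0.5783, -0.1969, 0.1873]
orientation: [180.0, -0.0, 3.0]
force: [0.4, -4.2, 0.7]
opening: 0.0072
gripper_force: 30.0
```

```bash
python3 -m crank '[0,0,0,0,1,-2,0,0,0,0,0,0,-5,0,0,0,0,0,0,-8,0]'
python3 -m crank '[0,0,0,0,0,-12,0,0,0,0,0,0,-15,0,0,0,0,0,0,-15,0,0,0,0,0,0,-15,0,0,0,0,0,0,0,0]'
python3 -m crank '[0,0,0,0,0,-15,0,0,0,0,0,0,-15,0,0,0,0,0,0,-15,0,0,0,0,0,0,-10,0,0,0,0,0,0,0,0]'
```

```text
clock: 20.35
tool_pos: [0.5781, -0.1971, 0.202]
orientation: [-180.0, 0.0, 3.0]
force: [0.5, -0.8, -2.0]
opening: 0.0076
gripper_force: 30.0
clock: 20.98
tool_pos: [0.579, -0.1975, 0.2608]
orientation: [180.0, -0.2, 3.0]
force: [0.3, 0.2, -1.5]
opening: 0.0077
gripper_force: 30.0
clock: 21.6
tool_pos: [0.5786, -0.1974, 0.315]
orientation: [180.0, -0.1, 3.0]
force: [-0.0, 0.3, -3.2]
opening: 0.0075
gripper_force: 30.0
```

```bash
python3 -m crank '[0,0,0,-2,-12,0,0,0,0,0,-3,-24,0,0,0,0,0,-5,-36,0,0,0,0,0,-5,-36,0,0,0,0,0,-5,-36,0,0]'
python3 -m crank '[0,0,0,-5,-36,0,0,0,0,0,-5,-36,0,0,0,0,0,-5,-36,0,0,0,0,0,-5,-36,0,0,0,0,0,-5,-36,0,0]'
python3 -m crank '[0,0,0,-5,-36,0,0,0,0,0,-5,-36,0,0,0,0,0,-5,-36,0,0,0,0,0,-5,-36,0,0,0,0,0,-5,-36,0,0]'
python3 -m crank '[0,0,0,-4,-36,0,0,0,0,0,-4,-24,0,0,0,0,0,-2,-12,0,0,0,0,0,0,0,0,0,0,0,0,0,0,0,0]'
python3 - <<'E'
from h import *
cs=[]
for c,b in(('scene',(90,330,310,470)),('top',(160,360,150,310))):
    im=eyes.snapshot(c);cs.append(cv2.resize(im[b[0]:b[1],b[2]:b[3]],(400,500 if c=='top' else 600))[:500])
    for t,z in(('strainer',.234),('oldfilter',0),('pan_spot',.004)):
        print(c,t,[(round(float(r['p']),2),np.round(at_z(c,r['location'],z),3)) for r in spotter.place_of(c,t)[:2]])
cv2.imwrite('pics/c6.png',cv2.hconcat(cs))
E
```

```text
clock: 22.22
tool_pos: [0.5498, -0.053, 0.3133]
orientation: [-180.0, 0.1, 3.0]
force: [0.4, -0.1, -1.8]
opening: 0.0073
gripper_force: 30.0
clock: 22.85
tool_pos: [0.5153, 0.1253, 0.3134]
orientation: [180.0, 0.0, 3.0]
force: [0.5, -0.4, -2.1]
opening: 0.0075
gripper_force: 30.0
clock: 23.48
tool_pos: [0.4808, 0.3036, 0.3134]
orientation: [180.0, 0.0, 3.0]
force: [0.9, 0.5, -0.8]
opening: 0.0079
gripper_force: 30.0
clock: 24.1
tool_pos: [0.4684, 0.3728, 0.3141]
orientation: [180.0, -0.0, 3.0]
force: [0.0, -0.3, -1.2]
opening: 0.0076
gripper_force: 30.0
scene strainer [(0.97, array([0.467, 0.375, 0.234]))]
scene oldfilter [(0.9, array([0.597, 0.384, 0.   ])), (0.44, array([0.378, 0.159, 0.   ]))]
scene pan_spot [(0.85, array([0.462, 0.381, 0.004])), (0.24, array([ 0.347, -0.19 ,  0.004]))]
top strainer []
top oldfilter [(0.61, array([0.588, 0.383, 0.   ])), (0.6, array([0.439, 0.13 , 0.   ]))]
top pan_spot [(0.82, array([0.47 , 0.376, 0.004]))]
```

View pics/c6.png

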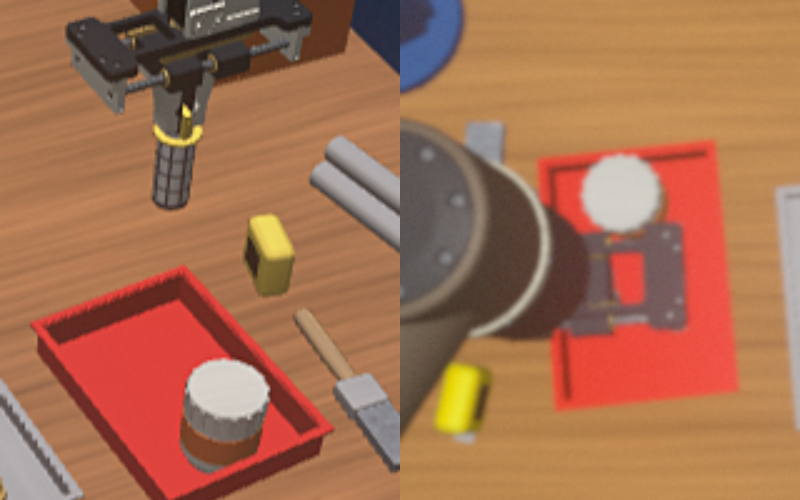

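The strainer hangs upright in the fingers over the free part of the pan, away from the white filter. I'll lower it now.

```bash
python3 -m crank '[0,0,0,0,0,15,0,0,0,0,0,0,30,0,0,0,0,0,0,30,0,0,0,0,0,0,30,0,0,0,0,0,0,30,0]'
python3 -m crank '[0,0,0,0,0,30,0,0,0,0,0,0,25,0,0,0,0,0,0,18,0,0,0,0,0,0,8,0,0,0,0,0,0,0,0]'
python3 -m crank '[0,0,0,0,0,4,0,0,0,0,0,0,2,0,0,0,0,0,0,0,0]'
python3 -m crank '[0,0,0,0,0,3,0,0,0,0,0,0,0,0]'
python3 -m crank '[0,0,0,0,0,1.5,0,0,0,0,0,0,0,0]'
```

```text
clock: 25.12
tool_pos: [0.4678, 0.3733, 0.1769]
orientation: [180.0, 0.0, 3.0]
force: [-0.6, -0.3, -1.1]
opening: 0.0078
gripper_force: 30.0
clock: 25.75
tool_pos: [0.468, 0.3733, 0.0972]
orientation: [179.9, 0.0, 3.0]
force: [0.7, -1.0, -0.9]
opening: 0.0076
gripper_force: 30.0
clock: 26.12
tool_pos: [0.4683, 0.3737, 0.0922]
orientation: [-180.0, -0.0, 3.0]
force: [-0.5, 0.1, -1.5]
opening: 0.0076
gripper_force: 30.0
clock: 26.38
tool_pos: [0.4682, 0.3735, 0.0888]
orientation: [180.0, 0.0, 3.0]
force: [0.1, 0.5, -0.4]
opening: 0.0078
gripper_force: 30.0
clock: 26.62
tool_pos: [0.4682, 0.3736, 0.0873]
orientation: [180.0, 0.0, 3.0]
force: [-1.0, 0.2, -0.8]
opening: 0.0076
gripper_force: 30.0
```

```bash
python3 -m crank '[0,0,0,0,0,1,0,0,0,0,0,0,0,0]'
python3 -m crank '[0,0,0,0,0,0.8,0,0,0,0,0,0,0,0]'
```

```text
clock: 26.88
tool_pos: [0.4683, 0.3736, 0.0864]
orientation: [180.0, 0.0, 3.0]
force: [0.8, 0.1, -0.8]
opening: 0.0075
gripper_force: 30.0
clock: 27.12
tool_pos: [0.4685, 0.3738, 0.0861]
orientation: [-180.0, -0.0, 3.0]
force: [-0.7, -0.5, 3.8]
opening: 0.0076
gripper_force: 30.0
```

Contact. I'll release slowly and rise straight up.

```bash
python3 -m crank '[0,0,0,0,0,0,0.12,0,0,0,0,0,0,0.2,0,0,0,0,0,0,0.35,0,0,0,0,0,0,0.45,0,0,0,0,0,0,0.45]'
python3 -m crank '[0,0,0,0,0,-5,0.45,0,0,0,0,0,-15,0.45,0,0,0,0,0,-25,0.45,0,0,0,0,0,-40,0.45,0,0,0,0,0,-40,0.45]'
python3 -m crank '[0,0,0,0,0,-40,0.45,0,0,0,0,0,-40,0.45,0,0,0,0,0,0,0.45,0,0,0,0,0,0,0.45]'
python3 - <<'E'
from h import *
im=eyes.snapshot('scene');cv2.imwrite('pics/c7.png',cv2.resize(im[160:330,220:450],(800,591)))
E
```

```text
clock: 27.75
tool_pos: [0.4683, 0.3737, 0.0856]
orientation: [180.0, 0.0, 3.0]
force: [-0.4, -0.5, 0.2]
opening: 0.0378
gripper_force: 0.0
clock: 28.38
tool_pos: [0.4684, 0.3736, 0.2131]
orientation: [-180.0, -0.0, 3.0]
force: [0.2, 0.1, 0.4]
opening: 0.0397
gripper_force: 0.0
clock: 28.88
tool_pos: [0.468, 0.3735, 0.2913]
orientation: [-179.9, -0.0, 3.0]
force: [0.5, -0.1, -0.4]
opening: 0.0394
gripper_force: 0.0
```

View pics/c7.png

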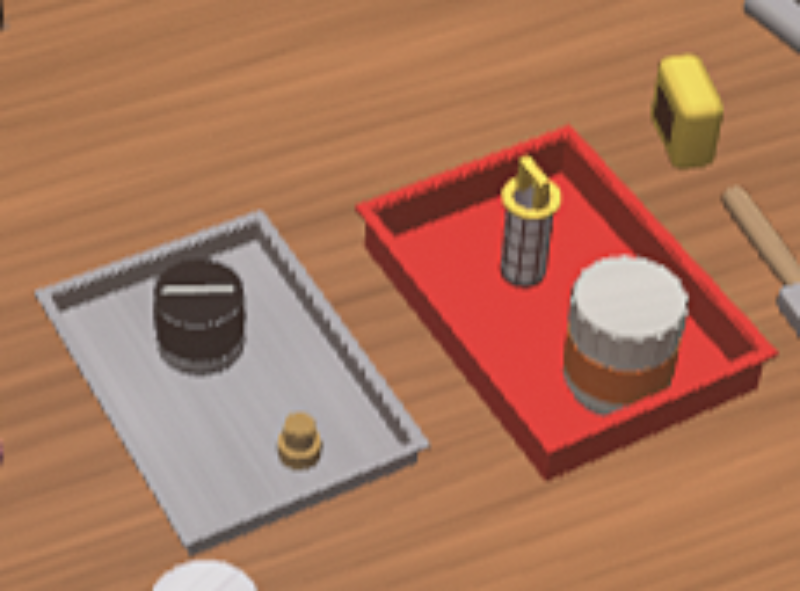

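The cap sits upright in the tray (crop 200,310) and the strainer stands upright in the pan (crop 528,225). The fitting and the filter have not moved.

```bash
python3 -c "from h import *;print(ctrl.close_job())"
```

```text
the job is handed in; nothing more can be done
None
```

The cap is upright in the steel tray and the strainer stands upright in the red drip pan; I handed the job in at about 29 s of the 72 s allowed, and the judge's verdict was not shown.

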